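# Push the green test tile out over the end of the ledge

## Robot

A 6-joint arm with a two-finger parallel gripper is mounted at the origin on a cart in front of the work surface, level with it; the furniture and walls round the work are solid. World frame = base frame: x ahead of the robot, y to its left, z up, the work surface at z = 0. Lengths are in mm, angles in rad, forces in N, time in s.
With the tool pointing down it reaches from about 350 to 875 mm from the base axis. Payload 4.2 kg.
Tool frame: the origin (TCP) lies between the finger pads; the fingertips stand 17 mm ahead of it and the grasp point (between the pads) lies 2 mm behind it (nose_length is the distance from the TCP to the fingertips, in mm); z points along the fingers, y is the direction in which the jaws open and shut (so a half turn about z gives the same grasp; the last joint's range is limited). The gripper opens to 85 mm and grips with 20 to 120 N. Pads are 22 mm wide; open, the fingers measure 114 mm over their backs; the gripper's body (76 mm by 85 mm) begins 54 mm behind the grasp point. The pads swing forward as they close: fully open they stand 13 mm farther back than shut.
Start: joints at [1.379, 0.385, 0.008, 0, -1.194, -0.259], TCP at [272.27, 562.555, 248.312] pointing down, gripper open.
Joint ranges: [-3.14, 3.14], [-1.21, 2.06], [-1.07, 1.41], [-3.16, 2.05], [-2.99, -0.16], [-3.1, 3.1]. Speed limits (rad/s): [2.79, 2.79, 3.14, 3.14, 3.14, 3.14].

## Interface

Orientations are given as a unit quaternion [x, y, z, w].
In Python, from bench import * gives the robot as it stands.
- The arm moves only by the tool jog_arm, never from a script. Its argument "increments" is a list of rows, each a list of 4 numbers: the shift along the tool's x, y, z in m, then the turn about the tool's z in degrees. A call has 1 to 10 rows; each row is the pose to reach, as a shift and turn from the pose measured when the call began, along the tool's axes at that moment; what a row does not reach only later rows make up. A row lasts 1/8 s, in which the tool goes at most 62.5 mm and 10.7 degrees, less where a joint would pass 70% of its speed; a pose out of reach is approached as far as the arm can. A call with a gripper value outside its range is refused whole. "hand" is the gripper's target within -1 to 1 (fully open at 1, half-way at 0, shut at -1), set as the call begins (left out, the last holds). The fingers move at their own pace and stop on an object; the grip force is fixed at half the most. Time passes only in rows, so rows that repeat a pose let the fingers close. It gives the time, the measured TCP pose, the force and the opening at its end, in the units of the state.
- read_state(): the state, without advancing time (a new reading comes with each control period).
- get_image(name): name is "side" or "top"; returns the picture (384x512x3 uint8, red, green, blue); there is no depth.
- calibration(name): a dict with "fx", "fy", "cx", "cy" (pixels), "D" ([k1, k2, p1, p2, k3] as OpenCV has them; the pictures are not rectified), "position" and "rotation" of the camera in the world. Camera axes: x right, y up, looking along -z (the intrinsics and any distortion apply to the point x, -y, -z); pixel columns grow to the right and rows downward; lengths in mm; the calibration is good to about 2 mm. A picture is of the moment at which its call begins. calibration takes no time and is no camera call.
- job_done(): hands the job in, once; it reports no verdict.
The state is a dict: "clock": time; "joints": joint angles; "joint_vel": joint speeds; "joint_efforts": joint torques, N m; "position": TCP position; "ee_rot": TCP orientation; "contact_force": force on the tool from outside, world axes, zero at the start; "wrist_torque": the same for the moment, N m; "gripper_width": finger opening in mm.
Only numpy, scipy, OpenCV 4.12 (cv2) and the standard library are available. Lean on these libraries where they do the work, as an engineer would, in place of code of your own. Each camera call takes 0.05 s, during which the arm holds its last target.

## Task

Two glaze test tiles lie flat on the raised wooden tile ledge, one on each side of its low middle fence. Without pinching or lifting it, push the green tile up against the fence and along it towards the brass-edged end, until about a third of its length (2 cm) sticks out past that end, so that it can later be picked up by its edge. Leave it lying flat and square along the fence, and do not disturb the white tile or the other things.

Things in the scene. Friction and masses are not known exactly. Their poses are not given: they have to be found in the camera images.
- ledge_end (a point): Middle of the top edge of the ledge's brass-edged end, level with the surface the tiles lie on (48 mm above the table). y points outward past that end along the ledge (roughly to the robot's left), x across the ledge (roughly away from the robot), z up. The plank's top spans y = -280 to 0 mm, x = -64 to 64 mm. A 10 mm brass band marks the end.
- tile_ledge: The tile ledge: fixed brown wooden plank 280 x 128 x 18 mm on cleats, top 48 mm above the table, turned by -0.32 to 0.06 rad about z; origin on the table under its middle, axes as ledge_end. A dark fence 8 mm wide (x = -4 to 4 mm) and 12 mm high runs down its whole length, with a 60 mm wide lane on each side, open outward and at both ends.
- green_tile_centre (a point): Centre of the loose green ceramic tile, 58 x 34 x 8 mm, about 0.06 kg, flat on the ledge in either lane, 4 mm above its surface. It starts some mm off the fence, turned up to 0.12 rad to it, leading edge 80 to 160 mm short of the brass end. Axes: x up, y across its width, z along its length towards the brass end.
- white_tile_centre (a point): The same point of the white tile, of the same size and axes, lying in the other lane; it stays where it is.
- cup: Brown-grey speckled handleless tea cup, 59 mm across and 63 mm high, standing on the table beyond the brass-edged end of the ledge; origin at the centre of its underside, z up. Bystander.
- stamp: Small upright orange-brown wooden stamp block, 18 x 18 mm and 46 mm high, on the table behind the right end of the ledge; origin at the centre of its underside, z up. Bystander.
- clay_block: Grey block of clay, 68 x 88 mm and 60 mm high, on the table beyond the brass-edged end of the ledge; origin at the centre of its underside, z up. Bystander. Fixed things to keep clear of: a bowl with a ball (150 mm high) and a dark jar (86 mm) on the table nearer the robot, left of the ledge; a shelf with a clear case high on the left (x over 0.55 m, y over 0.2 m, z over 0.3 m).

How it is judged (in metres and radians):
At the end, for the whole second after the job is handed in: The green tile lies at rest, flat on the ledge, sticking out 12 to 27 mm past the brass-edged end (its centre 2 to 17 mm short of the end), its near long side within about 6 mm of the fence and parallel to it within 0.12 rad; the white tile is within 10 mm of where it was (y of green_tile_centre in the frame of ledge_end between -0.017 and -0.002 m and (x of green_tile_centre in the frame of ledge_end between 0.017 and 0.027 m or x of green_tile_centre in the frame of ledge_end between -0.027 and -0.017 m) and z of green_tile_centre in the frame of ledge_end between 0.001 and 0.008 m and angle between the z axis of green_tile_centre and the y axis of ledge_end, either way round below 0.12 rad and angle between green_tile_centre's own x axis and vertical below 0.08 rad and linear speed of green_tile below 0.01 m/s and distance of white_tile_centre from where it was at the start of the episode below 0.01 m); the robot touches nothing.
It fails at once if the green tile is lifted off the ledge, climbs the fence or falls (height (world z) of green_tile_centre above 0.062 m or height (world z) of green_tile_centre below 0.044 m).
It fails at once if the green tile is tipped (angle between green_tile_centre's own x axis and vertical above 0.25 rad).
It fails at once if the white tile is moved more than 10 mm (distance of white_tile_centre from where it was at the start of the episode above 0.01 m).
It fails at once if the cup, the wooden stamp or the clay block is moved more than 15 mm or tipped (distance of any of cup, stamp, clay_block from where it was at the start of the episode above 0.015 m or angle between any of cup, stamp, clay_block's own z axis and vertical above 0.2 rad).
It also fails if it takes over 48 s, if anything falls off the work surface, if the arm or the gripper's body presses on something with over 40 N, if the wrist force passes 120 N, or if a joint passes its speed limit or range.

## Working session

There is one attempt and no reset: what is moved stays moved. The work goes in short steps, Python scripts to look and compute and a tool call to move; the robot and the scene stay as the last step left them, time stands still between calls to the robot, and variables do not carry over. Pictures are saved under pics/ and viewed, and the job is handed in when it is done.

Besides the shell and the picture viewer there is one more tool, called after "Call:" as name([rows], argument=value, ...), one row to a line, values as JSON. jog_arm: Moves the arm, as the interface text tells. Its arguments: {"type":"object","properties":{"increments":{"type":"array"},"hand":{"type":"number"}},"required":["increments"]}

```bash
mkdir -p pics; python3 - <<'E'
from bench import *
import cv2
print(read_state())
for n in ("top","side"):
    im=get_image(n); cv2.imwrite(f"pics/{n}0.png",cv2.cvtColor(im,cv2.COLOR_RGB2BGR)); print(n,calibration(n))
E
```

```text
{'clock': 0.0, 'joints': array([ 1.37857538e+00,  3.85547024e-01,  6.63468832e-03, -5.34908278e-04,
       -1.19399229e+00, -2.58625343e-01]), 'joint_vel': array([-0.0005063 , -0.00164097,  0.00037096,  0.00080283,  0.00014478,
        0.00118099]), 'joint_efforts': array([-1.02260365e-03, -3.92286301e+01,  1.88410091e+01,  4.18608338e+00,
       -4.43213081e-03, -1.63447368e-06]), 'position': array([272.04971122, 562.07690528, 247.22543469]), 'ee_rot': array([ 9.74676982e-01, -2.23614864e-01, -2.13456447e-04,  1.06182062e-03]), 'contact_force': array([0.8304028 , 0.48914436, 0.11613524]), 'wrist_torque': array([ 0.02023432,  0.01236626, -0.02567777]), 'gripper_width': 85.37610743622237}
top {'fx': 407.8061328004015, 'fy': 407.8061328004015, 'cx': 249.62398751456166, 'cy': 192.43879968780598, 'D': array([-0.06566994,  0.        ,  0.        ,  0.        ,  0.        ]), 'position': array([ 441.84241259,  -84.66751608, 1079.58531735]), 'rotation': array([ 0.05355868, -0.04630012, -0.70458579,  0.70607834])}
side {'fx': 442.186318014406, 'fy': 442.186318014406, 'cx': 253.19745301585655, 'cy': 189.04473186972783, 'D': array([-0.13157284,  0.        ,  0.        ,  0.        ,  0.        ]), 'position': array([ 366.79742293, -812.08963359,  599.54685523]), 'rotation': array([ 0.45653234, -0.06769473, -0.13491902,  0.87680813])}
```

View pics/top0.png

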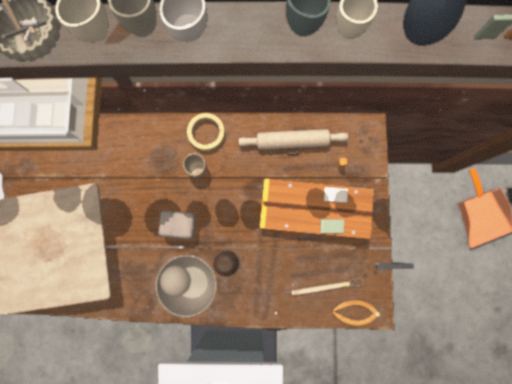

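View pics/side0.png

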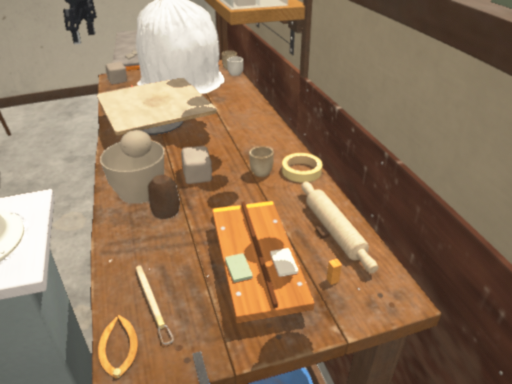

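```bash
python3 - <<'E'
import cv2
a=cv2.imread("pics/top0.png")[170:250,250:385]; cv2.imwrite("pics/t0c.png",cv2.resize(a,None,fx=5.9,fy=5.9,interpolation=cv2.INTER_CUBIC))
a=cv2.imread("pics/side0.png")[195:325,205:345]; cv2.imwrite("pics/s0c.png",cv2.resize(a,None,fx=4.5,fy=4.5,interpolation=cv2.INTER_CUBIC))
E
```

```text
(no output)
```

View pics/t0c.png

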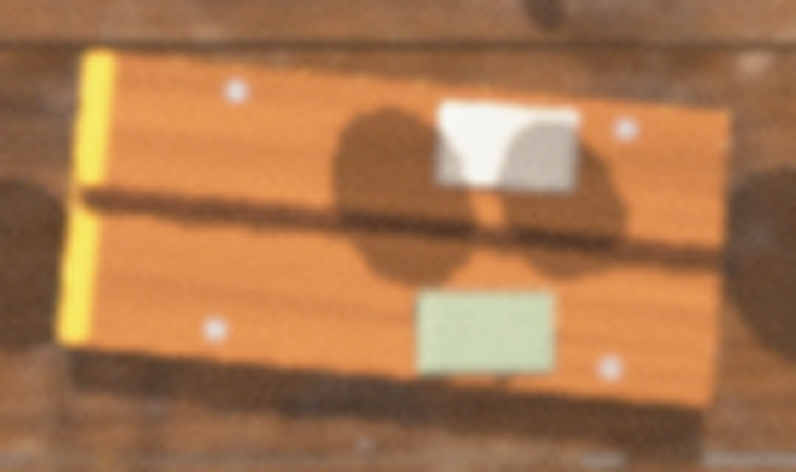

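View pics/s0c.png

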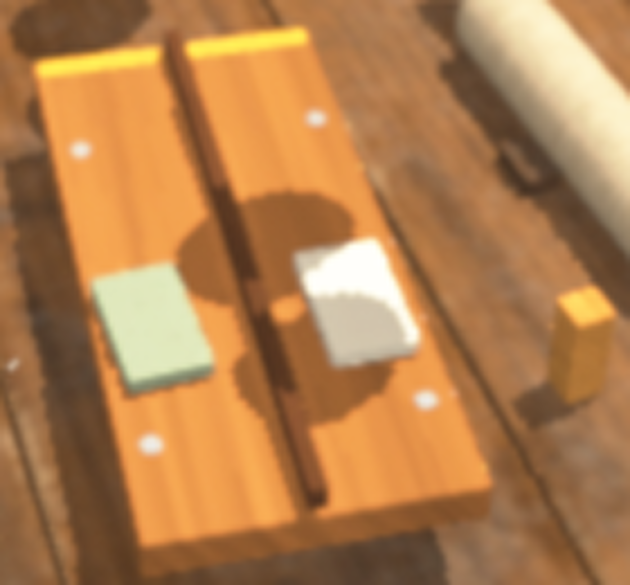

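```bash
cat >h.py <<'E'
import numpy as np, cv2
from bench import *
from scipy.spatial.transform import Rotation as R
from scipy.optimize import least_squares
def px2w(n,uv,z):
    c=calibration(n);K=np.array([[c['fx'],0,c['cx']],[0,c['fy'],c['cy']],[0,0,1]])
    p=cv2.undistortPoints(np.array(uv,float).reshape(-1,1,2),K,c['D']).reshape(-1,2)
    d=R.from_quat(c['rotation']).apply(np.c_[p[:,0],-p[:,1],-np.ones(len(p))])
    o=c['position'];return o+d*((z-o[2])/d[:,2])[:,None]
def crop(uv,s,x0,y0): return (np.array(uv,float)+.5)/s-.5+[x0,y0]
def rect(n,uv,z,local):
    w=px2w(n,uv,z)[:,:2];L=np.array(local,float)
    f=lambda q:(np.c_[np.cos(q[2])*L[:,0]-np.sin(q[2])*L[:,1]+q[0],np.sin(q[2])*L[:,0]+np.cos(q[2])*L[:,1]+q[1]]-w).ravel()
    r=least_squares(f,[*w.mean(0),0]);print(n,np.round(r.x,3),'res',np.round(r.fun,1));return r.x
E
python3 - <<'E'
from h import *
T=lambda a:crop(a,5.9,250,170)
S=lambda a:crop(a,4.5,205,195)
P=[(64,0),(-64,0),(64,-280),(-64,-280)]
G=[(17,29),(17,-29),(-17,-29),(-17,29)]
e1=rect("top",T([(84,50),(57,343),(732,106),(712,405)]),48,P)
e2=rect("side",S([(305,30),(36,68),(490,487),(142,548)]),48,P)
gl=[("top",T([(416,291),(554,291),(556,372),(420,374)])),("side",S([(174,262),(212,362),(130,380),(92,282)]))]
wl=[("top",T([(438,100),(580,110),(575,190),(440,183)])),("side",S([(376,238),(420,345),(337,363),(295,252)]))]
for l in (gl,wl):
  for n,uv in l:
    g=rect(n,uv,56,G)
    for e in(e1,e2,(e1+e2)/2):
        d=g[:2]-e[:2];c,s=np.cos(e[2]),np.sin(e[2]);print('  in ledge',np.round([c*d[0]+s*d[1],-s*d[0]+c*d[1],g[2]-e[2]],3))
E
```

```text
top [ 5.62426e+02 -1.05466e+02 -9.10000e-02] res [ 0.2 -1.1  0.  -1.2 -1.1  2.1  0.9  0.2]
side [ 5.61039e+02 -1.09255e+02 -9.60000e-02] res [ 0.6 -0.3 -1.   2.2  1.3 -1.3 -0.8 -0.6]
top [ 5.03118e+02 -2.80982e+02  9.00000e-03] res [-0.7 -0.6 -0.2  0.4  0.3  0.   0.6  0.1]
  in ledge [-4.30680e+01 -1.80189e+02  1.00000e-01]
  in ledge [-4.11230e+01 -1.76505e+02  1.05000e-01]
  in ledge [-4.20910e+01 -1.78349e+02  1.03000e-01]
side [ 5.02744e+02 -2.83198e+02 -6.00000e-03] res [-0.1  0.4  1.3 -1.1 -1.  -1.3 -0.3  1.9]
  in ledge [-4.32400e+01 -1.82431e+02  8.50000e-02]
  in ledge [-4.12830e+01 -1.78747e+02  9.10000e-02]
  in ledge [-4.22560e+01 -1.80591e+02  8.80000e-02]
top [ 5.8309e+02 -2.9232e+02 -5.7000e-02] res [-1.2 -1.9 -0.2  1.5  0.6  0.2  0.9  0.1]
  in ledge [ 3.76040e+01 -1.84193e+02  3.50000e-02]
  in ledge [ 3.95690e+01 -1.80092e+02  4.00000e-02]
  in ledge [ 3.85920e+01 -1.82145e+02  3.70000e-02]
side [ 5.81724e+02 -2.95633e+02 -7.50000e-02] res [-0.3 -2.   0.9  1.  -0.   2.7 -0.6 -1.6]
  in ledge [ 3.65450e+01 -1.87617e+02  1.60000e-02]
  in ledge [ 3.85270e+01 -1.83522e+02  2.10000e-02]
  in ledge [ 3.75410e+01 -1.85571e+02  1.90000e-02]
```

```bash
cat >>h.py <<'E'
E0=np.array([561.8,-107.2]);YAW=-.0935
def l2w(x,y): c,s=np.cos(YAW),np.sin(YAW); return E0+[c*x-s*y,s*x+c*y]
def w2l(p): d=np.array(p[:2])-E0;c,s=np.cos(YAW),np.sin(YAW); return np.array([c*d[0]+s*d[1],-s*d[0]+c*d[1]])
def plan(*tg): # world targets mm
    s=read_state();Q=R.from_quat(s['ee_rot'])
    xa=Q.apply([1,0,0]);print('t',round(s['clock'],2),'loc',w2l(s['position']).round(1),'z',s['position'][2].round(1),'yaw_x-ledge deg',np.degrees(np.arctan2(xa[1],xa[0])-YAW).round(2),'tilt',Q.apply([0,0,1]).round(4),'F',s['contact_force'].round(1),'w',s['gripper_width'])
    for t in tg: print(np.round(t,1),'->',(Q.inv().apply(np.array(t)-s['position'])/1000).round(4))
E
python3 - <<'E'
from h import *
plan((470,100,250),(*l2w(-95,-175),230))
E
```

```text
t 0.1 loc [-350.9  639.3] z 247.3 yaw_x-ledge deg -20.48 tilt [-8.0e-04 -1.8e-03 -1.0e+00] F [-0.6  0.4 -0. ] w 85.53115397067121
[470 100 250] -> [ 0.3796  0.3297 -0.002 ]
[ 450.9 -272.6  230. ] -> [0.5247 0.6733 0.0187]
```

Call:
jog_arm([
  [0.04,0.035,-0.02,0],
  [0.08,0.07,-0.02,-3],
  [0.12,0.105,-0.02,-6],
  [0.16,0.14,-0.02,-9],
  [0.2,0.175,-0.02,-12],
  [0.24,0.21,-0.02,-15],
  [0.28,0.245,-0.01,-18],
  [0.32,0.28,-0.005,-20.5],
  [0.36,0.31,0,-20.5],
  [0.38,0.33,0,-20.5],
], hand=-1)

```text
clock: 1.35
position: [470.4, 97.4, 247.2]
ee_rot: [0.999, -0.048, -0.001, 0.001]
contact_force: [-0.5, 0.6, -0.0]
gripper_width: -0.2
```

```bash
python3 - <<'E'
from h import *
plan((*l2w(-95,-175),200),(*l2w(-95,-175),68.5))
E
```

```text
t 1.35 loc [-110.1  195.1] z 247.2 yaw_x-ledge deg -0.1 tilt [-0.0024 -0.0026 -1.    ] F [-0.5  0.6 -0. ] w -0.18649181580812133
[ 450.9 -272.6  200. ] -> [0.0159 0.37   0.0482]
[ 450.9 -272.6   68.5] -> [0.0162 0.3696 0.1797]
```

Call:
jog_arm([
  [0.0,0.05,0,0],
  [0,0.1,0,0],
  [0.0,0.15,0,0],
  [0,0.2,0.0,0],
  [0.005,0.25,0.02,0],
  [0.01,0.3,0.04,0],
  [0.016,0.34,0.06,0],
  [0.016,0.37,0.09,0],
  [0.016,0.37,0.12,0],
  [0.016,0.37,0.14,0],
])

```text
clock: 2.6
position: [449.6, -273.2, 106.2]
ee_rot: [0.999, -0.048, -0.003, 0.001]
contact_force: [0.4, 0.7, 0.6]
gripper_width: -0.3
```

```bash
python3 - <<'E'
from h import *
plan((*l2w(-95,-172),68.5))
for n in ("top","side"):
    im=get_image(n)[...,::-1]; cv2.imwrite(f"pics/{n}1.png",im)
    a=im[150:270,240:400] if n=="top" else im[120:330,180:360]
    cv2.imwrite(f"pics/{n}1c.png",cv2.resize(a,None,fx=5 if n=="top" else 2.8,fy=5 if n=="top" else 2.8,interpolation=cv2.INTER_CUBIC))
E
```

```text
t 2.6 loc [ -96.2 -175.7] z 106.2 yaw_x-ledge deg -0.2 tilt [-0.0052 -0.0016 -1.    ] F [0.4 0.7 0.6] w -0.28255521638197956
[ 451.2 -269.6   68.5] -> [ 0.0014 -0.0038  0.0377]
```

View pics/top1c.png

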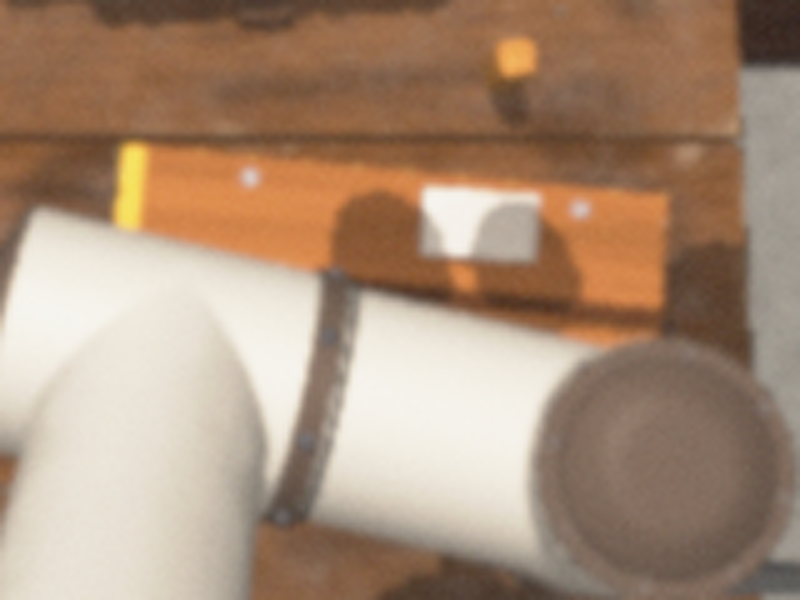

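View pics/side1c.png

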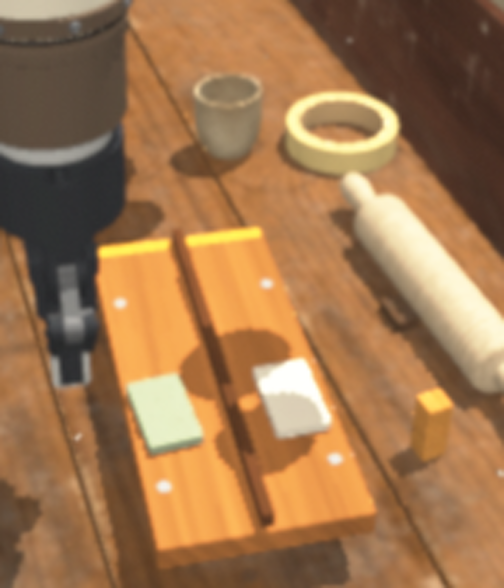

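Call:
jog_arm([
  [0.0,-0.002,0.015,0],
  [0.0,-0.004,0.03,0],
  [0.0,-0.004,0.038,0],
  [0.0,-0.004,0.038,0],
  [0.0,-0.004,0.038,0],
])

```text
clock: 3.32
position: [449.2, -268.6, 67.9]
ee_rot: [0.999, -0.048, -0.004, 0.001]
contact_force: [-0.0, 0.3, -0.4]
gripper_width: -0.2
```

```bash
cat >>h.py <<'E'
def snap(k,x0=190,x1=350,y0=180,y1=330,f=4):
    im=get_image("side")[...,::-1]; cv2.imwrite(f"pics/side{k}.png",im)
    cv2.imwrite(f"pics/side{k}c.png",cv2.resize(im[y0:y1,x0:x1],None,fx=f,fy=f,interpolation=cv2.INTER_CUBIC))
E
python3 - <<'E'
from h import *
plan((*l2w(-95,-172),68.5),(*l2w(-76,-172),68.5),(*l2w(-50,-172),68.5))
snap(2)
E
```

```text
t 3.33 loc [ -97.  -171.2] z 67.9 yaw_x-ledge deg -0.15 tilt [-7.6e-03 -9.0e-04 -1.0e+00] F [-0.   0.3 -0.4] w -0.2164423101388131
[ 451.2 -269.6   68.5] -> [ 0.002   0.0008 -0.0006]
[ 470.1 -271.4   68.5] -> [ 0.021   0.0007 -0.0007]
[ 496.  -273.8   68.5] -> [ 0.047   0.0007 -0.0009]
```

View pics/side2c.png

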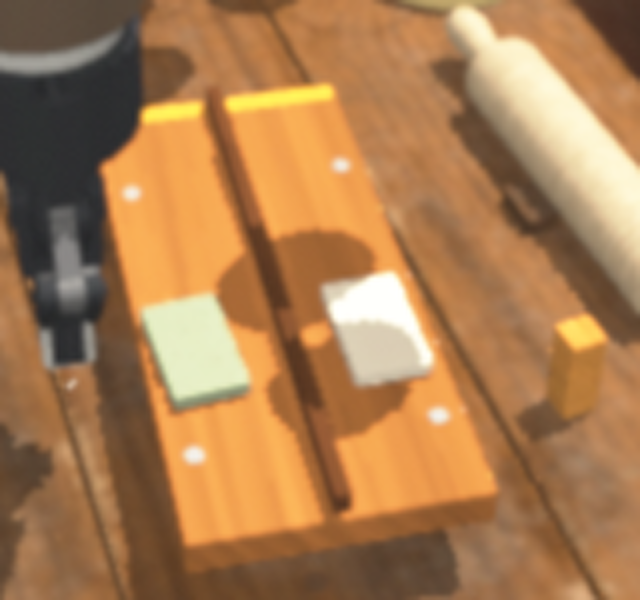

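Call:
jog_arm([
  [0.006,0.0,-0.0005,0],
  [0.012,0.0,-0.0005,0],
  [0.018,0.0,-0.0005,0],
  [0.022,0.0,-0.0005,0],
  [0.026,0.0,-0.0005,0],
  [0.03,0.0,-0.0005,0],
  [0.034,0.0,-0.0005,0],
  [0.036,0.0,-0.0005,0],
  [0.036,0.0,-0.0005,0],
])

```text
clock: 4.5
position: [485.3, -272.1, 68.3]
ee_rot: [0.999, -0.048, -0.003, 0.001]
contact_force: [-1.0, -0.8, -0.3]
gripper_width: -0.5
```

```bash
python3 - <<'E'
from h import *
plan((*l2w(-50,-172),68.5))
snap(3)
E
```

```text
t 4.5 loc [ -60.7 -171.3] z 68.3 yaw_x-ledge deg -0.15 tilt [-0.0071 -0.001  -1.    ] F [-1.  -0.8 -0.3] w -0.4879756931125477
[ 496.  -273.8   68.5] -> [ 0.0107  0.0006 -0.0003]
```

View pics/side3c.png

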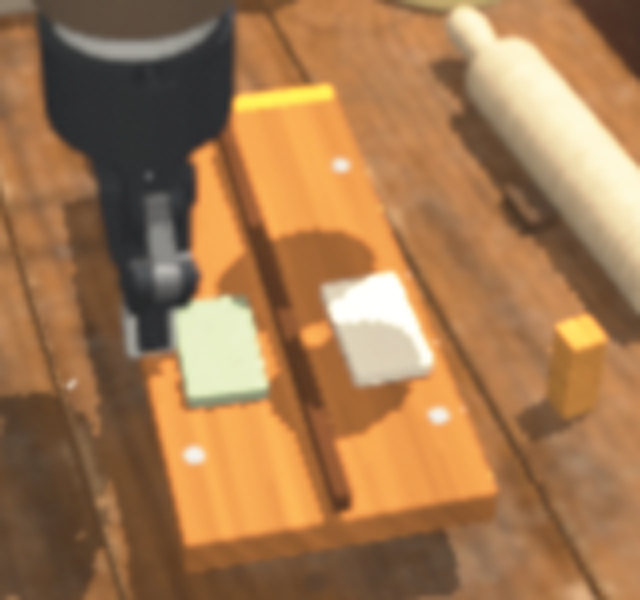

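Call:
jog_arm([
  [0.003,0.0,-0.0003,0],
  [0.006,0.0,-0.0003,0],
  [0.009,0.0,-0.0003,0],
  [0.01,0.0,-0.0003,0],
  [0.01,0.0,-0.0003,0],
])

```text
clock: 5.18
position: [494.3, -273.0, 68.4]
ee_rot: [0.999, -0.048, -0.005, 0.0]
contact_force: [-2.9, -0.4, 2.1]
gripper_width: 0.1
```

```bash
python3 - <<'E'
from h import *
plan((*l2w(-49,-172),68.5))
snap(4)
E
```

```text
t 5.17 loc [ -51.8 -171.4] z 68.4 yaw_x-ledge deg -0.18 tilt [-9.1e-03 -5.0e-04 -1.0e+00] F [-2.9 -0.4  2.1] w 0.060120456846380003
[ 497.  -273.9   68.5] -> [ 0.0028  0.0006 -0.0001]
```

View pics/side4c.png

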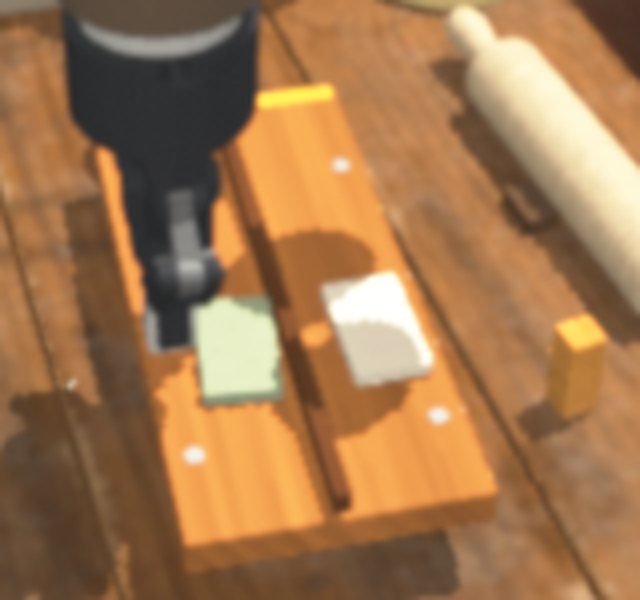

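Call:
jog_arm([
  [-0.007,0.0,0,0],
  [-0.014,0.0,0,0],
  [-0.014,0.01,0,0],
  [-0.014,0.02,0,0],
  [-0.014,0.024,0,0],
  [-0.01,0.024,0,0],
  [-0.006,0.024,0,0],
  [-0.002,0.024,0,0],
  [0.0,0.024,0,0],
  [0.0,0.024,0,0],
])

```text
clock: 6.48
position: [492.2, -296.8, 68.4]
ee_rot: [0.999, -0.048, -0.004, 0.0]
contact_force: [0.1, -1.6, 0.3]
gripper_width: 0.2
```

```bash
python3 - <<'E'
from h import *
plan((*l2w(-49,-196),68.5))
snap(5)
E
```

```text
t 6.47 loc [ -51.6 -195.2] z 68.4 yaw_x-ledge deg -0.16 tilt [-8.8e-03 -5.0e-04 -1.0e+00] F [ 0.1 -1.6  0.3] w 0.1508056166978852
[ 494.7 -297.8   68.5] -> [ 0.0026  0.0007 -0.0002]
```

View pics/side5c.png

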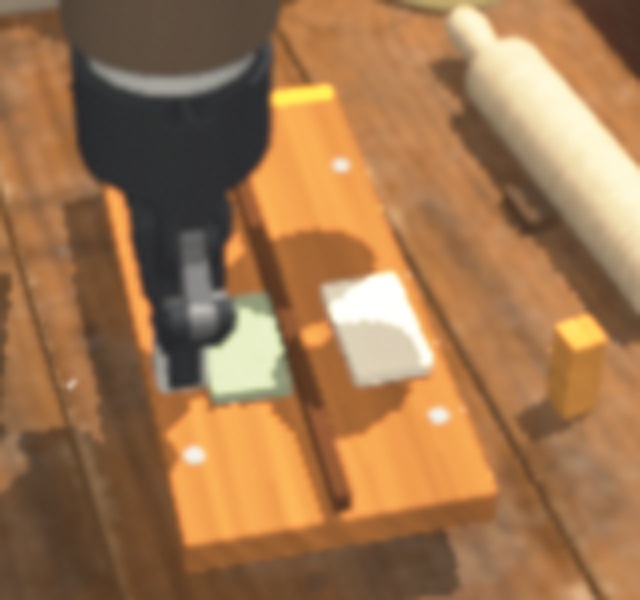

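Call:
jog_arm([
  [0.002,0.0,0,0],
  [0.0035,0.0,0,0],
  [0.0035,0.0,0,0],
])

```text
clock: 6.9
position: [493.8, -296.9, 68.2]
ee_rot: [0.999, -0.048, -0.006, 0.0]
contact_force: [-5.6, -0.3, 2.9]
gripper_width: -0.0
```

```bash
python3 - <<'E'
from h import *
plan((*l2w(-49,-196),68.5))
snap(6)
E
```

```text
t 6.9 loc [ -50.  -195.2] z 68.2 yaw_x-ledge deg -0.19 tilt [-1.270e-02  5.000e-04 -9.999e-01] F [-5.6 -0.3  2.9] w -0.006312384389638383
[ 494.7 -297.8   68.5] -> [ 0.001   0.0008 -0.0003]
```

View pics/side6c.png

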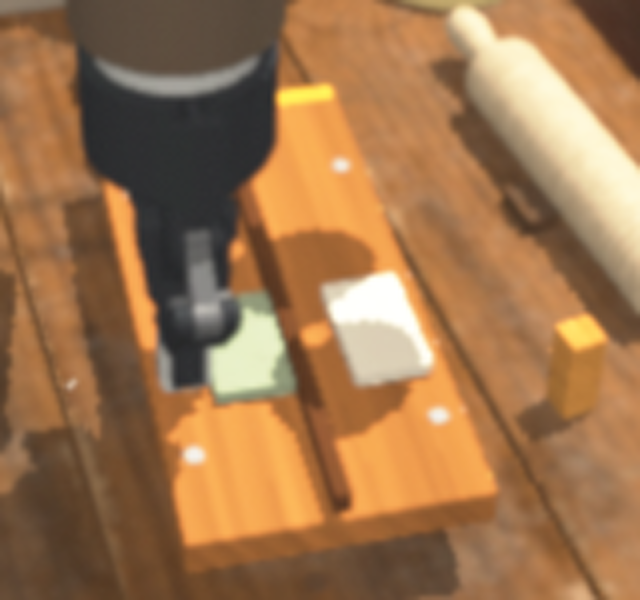

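Call:
jog_arm([
  [-0.015,0.0,0,0],
  [-0.015,0.0,0,0],
  [-0.015,0.0,-0.03,0],
  [-0.015,0.0,-0.035,0],
  [-0.01,0.03,-0.035,0],
  [0.01,0.05,-0.035,0],
  [0.027,0.05,-0.035,0],
  [0.027,0.05,-0.035,0],
  [0.027,0.05,-0.035,0],
])

```text
clock: 8.07
position: [515.6, -348.8, 102.3]
ee_rot: [0.999, -0.048, -0.007, -0.0]
contact_force: [-1.1, 0.6, -0.1]
gripper_width: 0.0
```

```bash
python3 - <<'E'
from h import *
plan((*l2w(-23,-245),68.5))
snap(7)
G=[(17,29),(17,-29),(-17,-29),(-17,29)]
E
```

```text
t 8.07 loc [ -23.5 -244.9] z 102.3 yaw_x-ledge deg -0.19 tilt [-0.0136  0.0013 -0.9999] F [-1.1  0.6 -0.1] w 0.04809766993444028
[ 516.  -349.    68.5] -> [0.0009 0.0001 0.0338]
```

View pics/side7c.png

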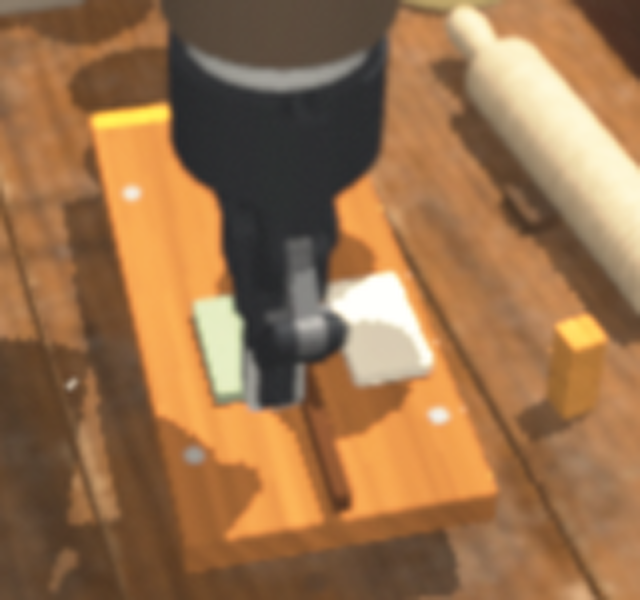

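Call:
jog_arm([
  [0,0,0.012,0],
  [0.0,0.0,0.024,0],
  [0.0,0.0,0.031,0],
  [0.0,0,0.0335,0],
  [0.0,0,0.0335,0],
  [0.0,0,0.0335,0],
])

```text
clock: 8.88
position: [515.4, -348.9, 69.4]
ee_rot: [0.999, -0.048, -0.006, -0.0]
contact_force: [0.5, -0.1, 0.0]
gripper_width: -0.2
```

```bash
python3 - <<'E'
from h import *
plan((*l2w(-23,-222),68.5),(*l2w(-23,-150),68.5),(*l2w(-23,-80),68.5))
snap(8)
E
```

```text
t 8.88 loc [ -23.6 -245. ] z 69.4 yaw_x-ledge deg -0.18 tilt [-1.270e-02  7.000e-04 -9.999e-01] F [ 0.5 -0.1  0. ] w -0.2099288052576037
[ 518.2 -326.1   68.5] -> [ 0.0006 -0.023   0.0009]
[ 524.9 -254.4   68.5] -> [ 0.0004 -0.095   0.0008]
[ 531.4 -184.7   68.5] -> [ 1.00e-04 -1.65e-01  8.00e-04]
```

View pics/side8c.png

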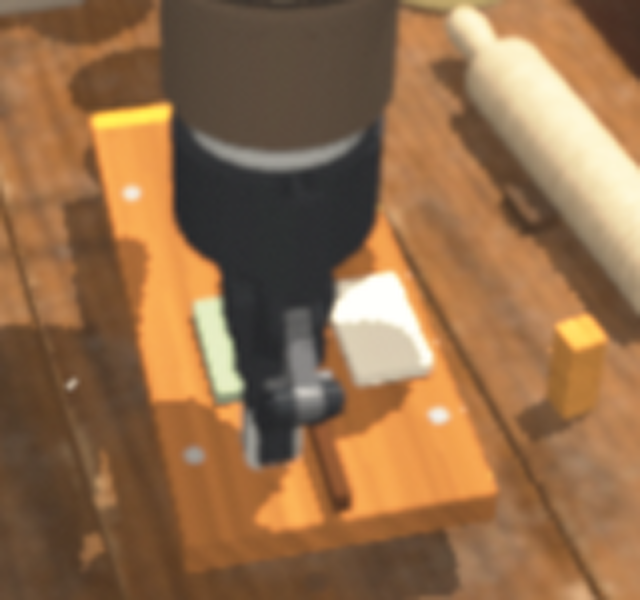

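Call:
jog_arm([
  [0,-0.005,0.0008,0],
  [0,-0.01,0.0008,0],
  [0,-0.014,0.0008,0],
  [0,-0.018,0.0008,0],
  [0,-0.022,0.0008,0],
  [0,-0.027,0.0008,0],
  [0,-0.032,0.0008,0],
  [0,-0.037,0.0008,0],
  [0,-0.042,0.0008,0],
  [0,-0.045,0.0008,0],
])

```text
clock: 10.18
position: [519.7, -303.7, 68.6]
ee_rot: [0.999, -0.048, -0.006, -0.0]
contact_force: [0.3, -0.0, -0.5]
gripper_width: 0.0
```

```bash
python3 - <<'E'
from h import *
plan((*l2w(-23,-150),68.5),(*l2w(-23,-80),68.5))
snap(9)
E
```

```text
t 10.18 loc [ -23.5 -199.6] z 68.6 yaw_x-ledge deg -0.17 tilt [-1.270e-02  8.000e-04 -9.999e-01] F [ 0.3 -0.  -0.5] w 0.015711600645389713
[ 524.9 -254.4   68.5] -> [ 0.0004 -0.0496  0.0001]
[ 531.4 -184.7   68.5] -> [ 2.000e-04 -1.196e-01  1.000e-04]
```

View pics/side9c.png

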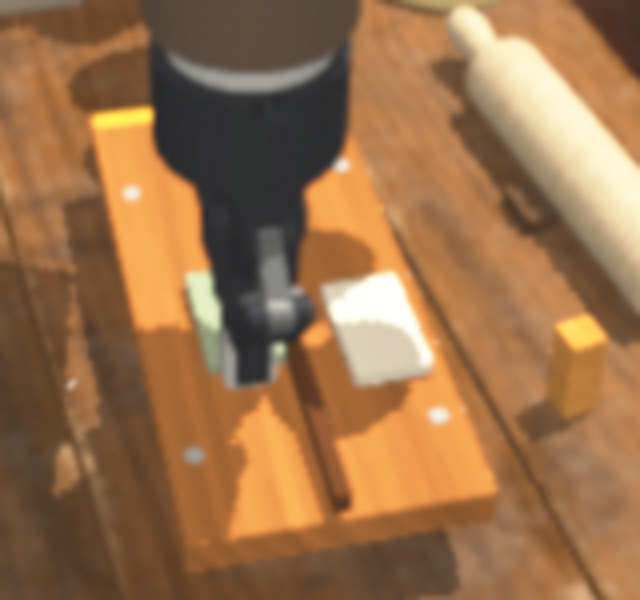

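Call:
jog_arm([
  [0,-0.005,0,0],
  [0,-0.011,0,0],
  [0,-0.017,0,0],
  [0,-0.023,0,0],
  [0,-0.029,0,0],
  [0,-0.035,0,0],
  [0,-0.041,0,0],
  [0,-0.047,0,0],
  [0,-0.053,0,0],
  [0,-0.058,0,0],
])

```text
clock: 11.48
position: [525.4, -245.4, 68.7]
ee_rot: [0.999, -0.048, -0.006, -0.0]
contact_force: [-0.5, 0.0, -0.4]
gripper_width: 0.0
```

```bash
python3 - <<'E'
from h import *
plan((*l2w(-23,-80),68.5))
snap(10)
E
```

```text
t 11.47 loc [ -23.3 -141. ] z 68.7 yaw_x-ledge deg -0.16 tilt [-1.270e-02  8.000e-04 -9.999e-01] F [-0.5  0.  -0.4] w 0.002221173251363909
[ 531.4 -184.7   68.5] -> [ 0.0002 -0.061   0.0001]
```

View pics/side10c.png

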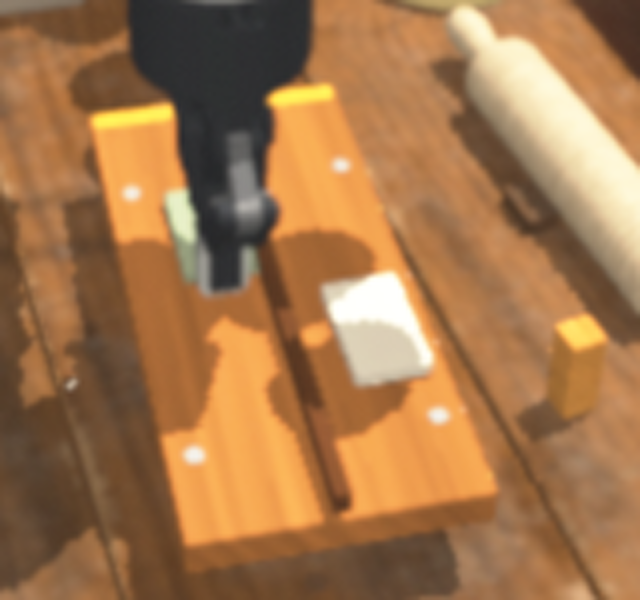

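Call:
jog_arm([
  [0,-0.005,0,0],
  [0,-0.011,0,0],
  [0,-0.017,0,0],
  [0,-0.023,0,0],
  [0,-0.029,0,0],
  [0,-0.035,0,0],
  [0,-0.041,0,0],
  [0,-0.047,0,0],
  [0,-0.053,0,0],
  [0,-0.056,0,0],
])

```text
clock: 12.78
position: [530.8, -188.8, 68.6]
ee_rot: [0.999, -0.048, -0.006, -0.0]
contact_force: [-0.9, -0.4, 0.1]
gripper_width: -0.2
```

```bash
python3 - <<'E'
from h import *
plan((*l2w(-23,-55),68.5))
snap(11,170,330,150,300)
E
```

```text
t 12.78 loc [-23.2 -84.2] z 68.6 yaw_x-ledge deg -0.12 tilt [-0.0127  0.0011 -0.9999] F [-0.9 -0.4  0.1] w -0.1596033592648141
[ 533.8 -159.8   68.5] -> [ 0.0002 -0.0292  0.0001]
```

View pics/side11c.png

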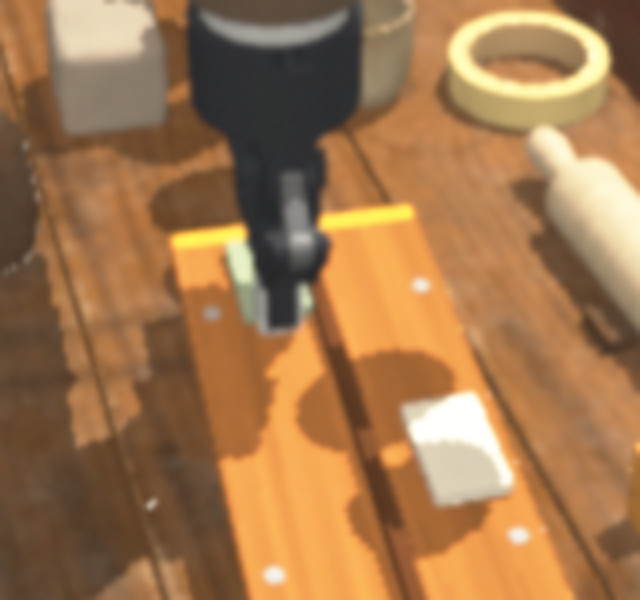

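Call:
jog_arm([
  [0,0.008,0,0],
  [0,0.016,0,0],
  [0,0.016,-0.03,0],
  [0,0.016,-0.06,0],
  [-0.03,0.02,-0.08,0],
  [-0.06,0.04,-0.08,0],
  [-0.09,0.06,-0.08,0],
  [-0.11,0.08,-0.08,0],
  [-0.11,0.08,-0.08,0],
])

```text
clock: 13.95
position: [413.2, -259.1, 150.2]
ee_rot: [0.999, -0.049, -0.006, -0.0]
contact_force: [0.1, 0.4, 0.4]
gripper_width: 0.1
```

```bash
python3 - <<'E'
from h import *
plan((*l2w(-23,-100),68.5))
snap(12,200,290,190,260,8)
im=get_image("top")[...,::-1]; cv2.imwrite("pics/top12c.png",cv2.resize(im[160:250,250:385],None,fx=5.9,fy=5.9,interpolation=cv2.INTER_CUBIC))
E
```

```text
t 13.95 loc [-133.8 -165.1] z 150.2 yaw_x-ledge deg -0.29 tilt [-0.0128  0.0012 -0.9999] F [0.1 0.4 0.4] w 0.14621113373408673
[ 529.6 -204.6   68.5] -> [ 0.1115 -0.0657  0.0803]
```

View pics/side12c.png

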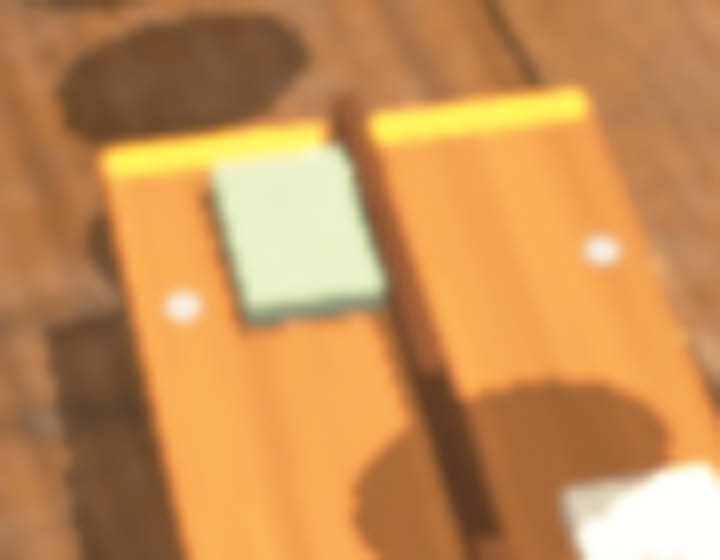

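View pics/top12c.png

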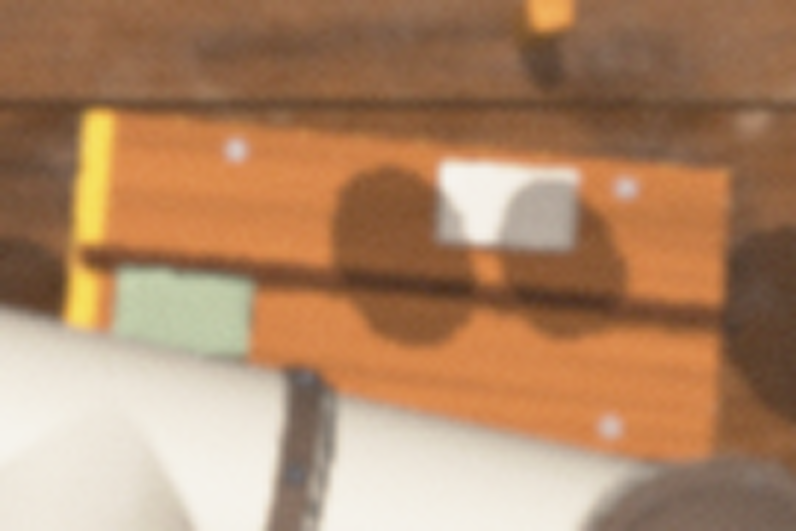

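```bash
python3 - <<'E'
from h import *
G=[(17,29),(17,-29),(-17,-29)]
g=rect("top",crop([(118,264),(253,278),(249,356)],5.9,250,160),56,G)
e=np.array([562.426,-105.466,-.091]);
for E_ in ([562.4,-105.5],[561.8,-107.2]):
    d=g[:2]-E_;c,s=np.cos(YAW),np.sin(YAW);print([c*d[0]+s*d[1],-s*d[0]+c*d[1],g[2]-YAW])
G=[(-17,29),(17,29),(17,-29),(-17,-29)]
g=rect("side",crop([(212,163),(348,145),(386,287),(247,306)],8,200,190),56,G)
w=px2w("side",crop([(103,152),(585,90)],8,200,190),48)[:,:2];print('brass corners',w)
for E_ in (w.mean(0),[561,-109.3],[561.8,-107.2]):
    d=g[:2]-E_;print([c*d[0]+s*d[1],-s*d[0]+c*d[1],g[2]-YAW])
E
```

```text
top [ 5.37358e+02 -1.52036e+02 -8.90000e-02] res [-0.4 -0.3  0.4 -0.3 -0.1  0.6]
[np.float64(-20.587482667091816), np.float64(-48.67067139350278), np.float64(0.004728443738279867)]
[np.float64(-20.148821936414976), np.float64(-46.922078598320866), np.float64(0.004728443738279867)]
side [ 5.36187e+02 -1.54321e+02 -1.10000e-01] res [ 0.3  0.8 -0.5  0.3  0.2 -0.8  0.  -0.3]
brass corners [[ 498.92514842 -101.4179687 ]
 [ 625.29832308 -113.75540445]]
[np.float64(-21.448321837258693), np.float64(-48.950640194960314), np.float64(-0.016167680033384688)]
[np.float64(-20.50140358003437), np.float64(-47.14101451873621), np.float64(-0.016167680033384688)]
[np.float64(-21.101845191960265), np.float64(-49.30653290255744), np.float64(-0.016167680033384688)]
```

Call:
jog_arm([
  [0.03,-0.03,0,0],
  [0.07,-0.055,0,0],
  [0.105,-0.064,0,0],
  [0.111,-0.064,0.02,0],
  [0.111,-0.064,0.05,0],
  [0.111,-0.064,0.07,0],
  [0.111,-0.064,0.08,0],
  [0.111,-0.064,0.08,0],
  [0.111,-0.064,0.08,0],
])

```text
clock: 15.18
position: [531.6, -205.4, 69.8]
ee_rot: [0.999, -0.048, -0.005, 0.0]
contact_force: [-0.2, -0.7, 0.4]
gripper_width: -0.1
```

```bash
python3 - <<'E'
from h import *
plan((*l2w(-23,-60),68.5),(*l2w(-23,-46),68.5))
E
```

```text
t 15.18 loc [ -20.9 -100.6] z 69.8 yaw_x-ledge deg -0.14 tilt [-1.010e-02  4.000e-04 -9.999e-01] F [-0.2 -0.7  0.4] w -0.13218808693557463
[ 533.3 -164.8   68.5] -> [-0.0022 -0.0406  0.0013]
[ 534.6 -150.9   68.5] -> [-0.0022 -0.0546  0.0013]
```

Call:
jog_arm([
  [-0.001,-0.004,0.001,0],
  [-0.002,-0.008,0.0013,0],
  [-0.002,-0.012,0.0013,0],
  [-0.002,-0.017,0.0013,0],
  [-0.002,-0.022,0.0013,0],
  [-0.002,-0.027,0.0013,0],
  [-0.002,-0.032,0.0013,0],
  [-0.002,-0.036,0.0013,0],
  [-0.002,-0.04,0.0013,0],
  [-0.002,-0.042,0.0013,0],
])

```text
clock: 16.42
position: [533.7, -163.1, 68.5]
ee_rot: [0.999, -0.048, -0.005, 0.0]
contact_force: [-0.1, -0.7, 1.2]
gripper_width: 0.2
```

```bash
python3 - <<'E'
from h import *
plan((*l2w(-23,-46),68.5))
snap(13,190,290,180,260,7)
E
```

```text
t 16.43 loc [-22.8 -58.3] z 68.5 yaw_x-ledge deg -0.13 tilt [-1.010e-02  4.000e-04 -9.999e-01] F [-0.1 -0.7  1.2] w 0.20993475172116255
[ 534.6 -150.9   68.5] -> [-0.0002 -0.0123 -0.    ]
```

View pics/side13c.png

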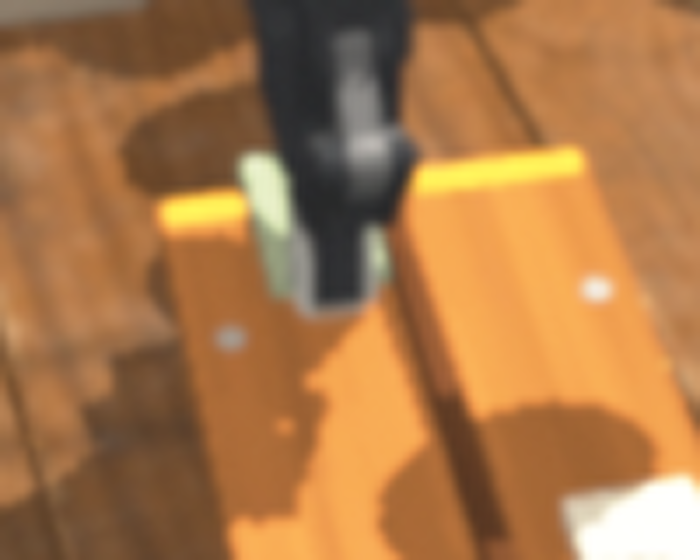

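Call:
jog_arm([
  [0,0.008,0,0],
  [0,0.016,0,0],
  [0,0.016,-0.03,0],
  [0,0.016,-0.06,0],
  [-0.03,0.02,-0.08,0],
  [-0.06,0.04,-0.08,0],
  [-0.09,0.06,-0.08,0],
  [-0.11,0.1,-0.08,0],
  [-0.13,0.13,-0.08,0],
  [-0.13,0.13,-0.08,0],
])

```text
clock: 17.73
position: [390.9, -281.6, 149.8]
ee_rot: [0.999, -0.05, -0.005, -0.0]
contact_force: [0.6, -0.1, -0.4]
gripper_width: 0.1
```

```bash
python3 - <<'E'
from h import *
plan((*l2w(-23,-80),85),(*l2w(-23,-80),68.5))
snap(14,200,290,180,250,8)
im=get_image("top")[...,::-1]; cv2.imwrite("pics/top14c.png",cv2.resize(im[160:250,250:385],None,fx=5.9,fy=5.9,interpolation=cv2.INTER_CUBIC))
E
```

```text
t 17.73 loc [-153.9 -189.6] z 149.8 yaw_x-ledge deg -0.37 tilt [-1.040e-02  8.000e-04 -9.999e-01] F [ 0.6 -0.1 -0.4] w 0.14096412853312332
[ 531.4 -184.7   85. ] -> [ 0.1309 -0.1105  0.0634]
[ 531.4 -184.7   68.5] -> [ 0.131  -0.1105  0.0799]
```

View pics/side14c.png

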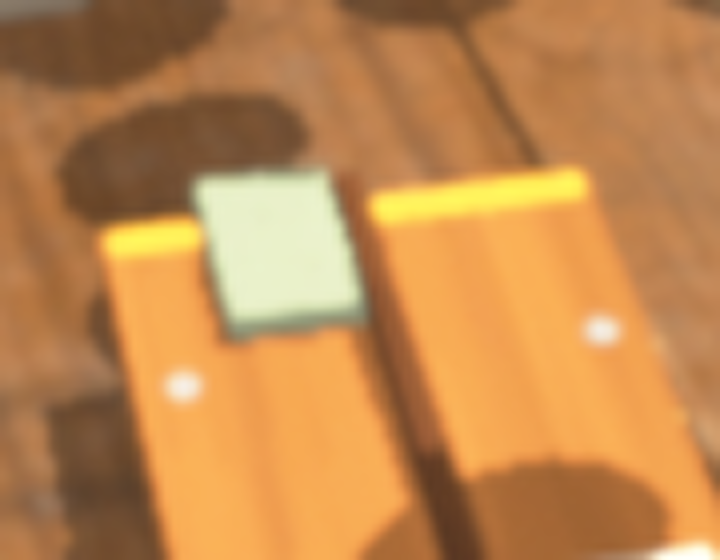

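View pics/top14c.png

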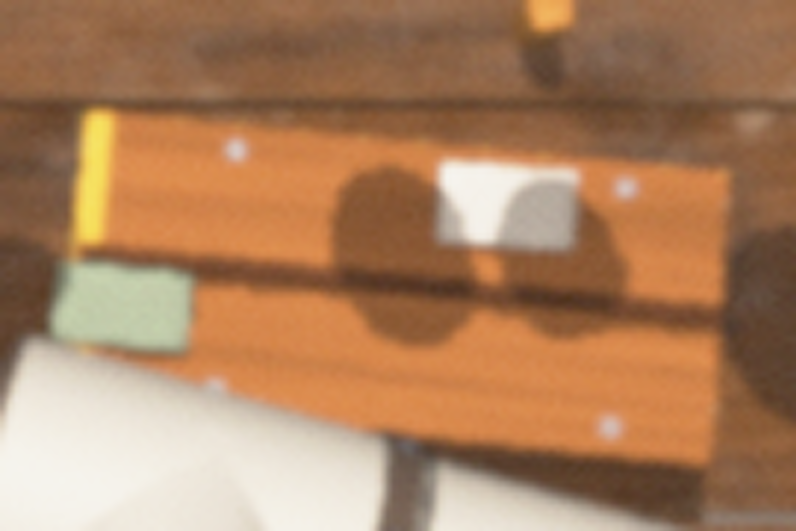

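```bash
python3 - <<'E'
from h import *
c,s=np.cos(YAW),np.sin(YAW)
G=[(17,29),(17,-29),(-17,-29),(-17,29)]
g=rect("top",crop([(58,261),(193,271),(188,355),(50,340)],5.9,250,160),56,G)
for E_ in ([562.4,-105.5],[561.8,-107.2]):
    d=g[:2]-E_;print(np.round([c*d[0]+s*d[1],-s*d[0]+c*d[1],g[2]-YAW],3))
G=[(-17,29),(17,29),(17,-29),(-17,-29)]
g=rect("side",crop([(192,178),(326,170),(366,308),(232,325)],8,200,180),56,G)
w=px2w("side",crop([(103,232),(585,170)],8,200,180),48)[:,:2]
for E_ in (w.mean(0),[561.8,-107.2]):
    d=g[:2]-E_;print(np.round([c*d[0]+s*d[1],-s*d[0]+c*d[1],g[2]-YAW],3))
E
```

```text
top [ 5.38916e+02 -1.26137e+02 -8.80000e-02] res [-0.1 -0.  -1.  -0.1  1.1  0.5 -0.1 -0.4]
[-2.1454e+01 -2.2740e+01  5.0000e-03]
[-2.1016e+01 -2.0991e+01  5.0000e-03]
side [ 5.38039e+02 -1.29658e+02 -1.14000e-01] res [ 0.4 -2.5  0.3  0.8  0.   0.7 -0.7  1. ]
[-2.1907e+01 -2.4222e+01 -2.0000e-02]
[-2.1561e+01 -2.4578e+01 -2.0000e-02]
```

Call:
jog_arm([
  [0.04,-0.04,0,0],
  [0.08,-0.08,0,0],
  [0.12,-0.108,0,0],
  [0.131,-0.109,0.02,0],
  [0.131,-0.109,0.05,0],
  [0.131,-0.109,0.07,0],
  [0.131,-0.109,0.08,0],
  [0.131,-0.109,0.08,0],
  [0.131,-0.109,0.08,0],
])

```text
clock: 18.95
position: [533.4, -184.7, 69.4]
ee_rot: [0.999, -0.048, -0.004, 0.0]
contact_force: [0.6, -0.1, -0.1]
gripper_width: 0.5
```

```bash
python3 - <<'E'
from h import *
plan((*l2w(-23,-45),68.5))
E
```

```text
t 18.95 loc [-21.  -79.8] z 69.4 yaw_x-ledge deg -0.18 tilt [-7.9e-03  1.0e-04 -1.0e+00] F [ 0.6 -0.1 -0.1] w 0.4901924295750993
[ 534.7 -149.9   68.5] -> [-0.0021 -0.0348  0.0009]
```

Call:
jog_arm([
  [-0.001,-0.004,0.0009,0],
  [-0.002,-0.008,0.0009,0],
  [-0.002,-0.012,0.0009,0],
  [-0.002,-0.016,0.0009,0],
  [-0.002,-0.02,0.0009,0],
  [-0.002,-0.024,0.0009,0],
  [-0.002,-0.028,0.0009,0],
  [-0.002,-0.031,0.0009,0],
  [-0.002,-0.033,0.0009,0],
  [-0.002,-0.0345,0.0009,0],
])

```text
clock: 20.2
position: [534.8, -150.1, 68.6]
ee_rot: [0.999, -0.048, -0.004, 0.0]
contact_force: [0.1, -0.8, 0.4]
gripper_width: 0.1
```

Call:
jog_arm([
  [0,0.008,0,0],
  [0,0.016,0,0],
  [0,0.016,-0.03,0],
  [0,0.016,-0.06,0],
  [-0.03,0.02,-0.08,0],
  [-0.06,0.05,-0.08,0],
  [-0.09,0.09,-0.08,0],
  [-0.12,0.13,-0.08,0],
  [-0.14,0.16,-0.08,0],
  [-0.14,0.17,-0.08,0],
])

```text
clock: 21.45
position: [377.9, -307.2, 149.9]
ee_rot: [0.999, -0.05, -0.004, 0.0]
contact_force: [0.9, 0.3, -0.3]
gripper_width: 0.3
```

```bash
python3 - <<'E'
from h import *
plan()
snap(15,200,290,180,250,8)
im=get_image("top")[...,::-1]; cv2.imwrite("pics/top15c.png",cv2.resize(im[160:250,240:375],None,fx=5.9,fy=5.9,interpolation=cv2.INTER_CUBIC))
E
```

```text
t 21.45 loc [-164.4 -216.3] z 149.9 yaw_x-ledge deg -0.38 tilt [-8.e-03  3.e-04 -1.e+00] F [ 0.9  0.3 -0.3] w 0.26525275655253083
```

View pics/side15c.png

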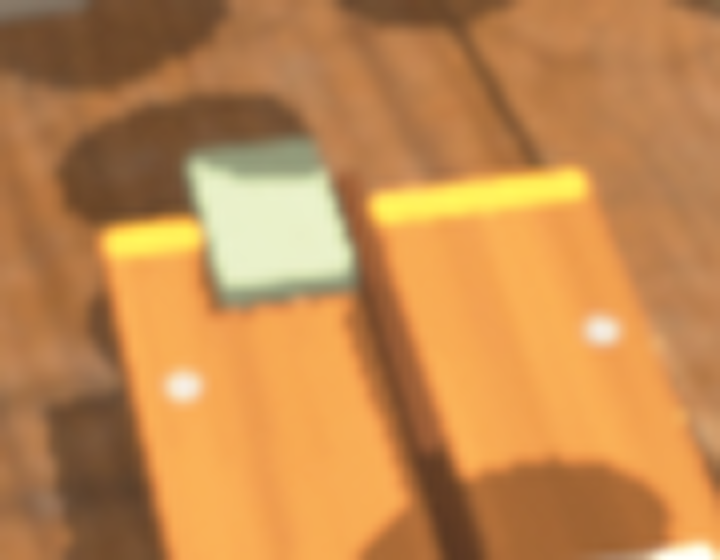

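View pics/top15c.png

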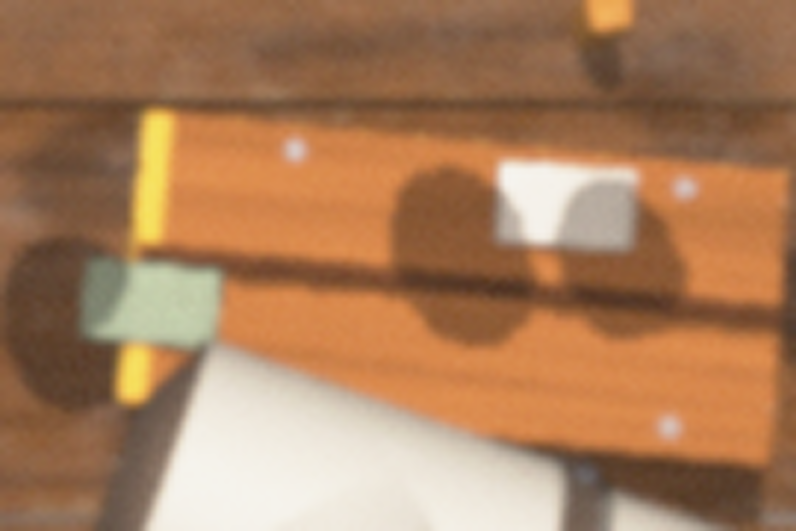

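```bash
python3 - <<'E'
from h import *
c,s=np.cos(YAW),np.sin(YAW)
def rep(g,es):
  for E_ in es:
    d=g[:2]-E_;print(np.round([c*d[0]+s*d[1],-s*d[0]+c*d[1],g[2]-YAW],3))
e=px2w("top",crop([(142,110),(116,403)],5.9,240,160),48)[:,:2];print(e)
G=[(17,29),(17,-29),(-17,-29),(-17,29)]
g=rect("top",crop([(86,258),(222,269),(216,347),(80,337)],5.9,240,160),56,G)
rep(g,[e.mean(0),[562.4,-105.5],[561.8,-107.2]])
G=[(-17,29),(17,29),(17,-29),(-17,-29)]
g=rect("side",crop([(187,157),(316,138),(355,278),(220,295)],8,200,180),56,G)
w=px2w("side",crop([(103,232),(585,170)],8,200,180),48)[:,:2]
rep(g,[w.mean(0),[561.0,-109.2],[561.8,-107.2]])
E
```

```text
[[ 625.52018726 -109.75755474]
 [ 498.24780078  -98.39185851]]
top [ 5.40607e+02 -1.13231e+02 -7.60000e-02] res [ 0.  -0.1  0.2  0.2 -0.3  0.   0.  -0.1]
[-2.0329e+01 -1.1103e+01  1.7000e-02]
[-2.0976e+01 -9.7320e+00  1.7000e-02]
[-2.0538e+01 -7.9830e+00  1.7000e-02]
side [ 5.38872e+02 -1.17668e+02 -1.05000e-01] res [-0.1  0.1 -0.5 -1.3  0.4  0.6  0.2  0.6]
[-2.2197e+01 -1.2207e+01 -1.1000e-02]
[-2.1240e+01 -1.0497e+01 -1.1000e-02]
[-2.1850e+01 -1.2563e+01 -1.1000e-02]
```

```bash
python3 - <<'E'
from bench import *
print(job_done())
E
```

```text
the job is handed in; nothing more can be done
None
```

I pushed the green tile against the fence with the shut fingertips, then along the fence from behind, backing off twice to measure and once more at the end to check. It was never pinched or lifted, and I handed the job in at about 21.6 s, well under the 48 s limit. The hand-in gives no verdict, so the result rests on the checks below.

| Last check | Top camera | Side camera | Allowed |
|---|---|---|---|
| Centre short of the brass end | 8 to 11 mm | 10.5 to 12.5 mm | 2 to 17 mm |
| Tile sticking out past the end | about 18 to 21 mm | about 16.5 to 18.5 mm | 12 to 27 mm |
| Centre offset across the ledge | about 20.5 mm | about 22 mm | 17 to 27 mm |
| Angle to the fence | about +0.02 rad | about -0.01 rad | below 0.12 rad |

- **Disagreement:** the two cameras differ by up to about 4 mm along the ledge and about 2 mm across it. That is roughly what their calibration allows, and every reading is inside the limits.
- **Tile lying flat:** it looked flat in both last pictures. I did not measure its tilt or speed separately.
- **White tile:** by eye, it is in the same place in the top picture as at the start.
- **Other things:** the stamp looked undisturbed in the last top picture. The cup and clay block were outside the last close-ups, so I did not check them again at the end, but the arm did not go near them.
- **Arm:** it ended clear of everything, with a force reading of about 1 N or less, which is noise. The highest force I read was about 6 N, while squaring the tile against the fence.

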